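# Lift the sealing template off its pins

## Robot

A 7-joint arm with a two-finger parallel gripper is mounted at the origin on a cart in front of the work surface, level with it; the furniture and walls round the work are solid. World frame = base frame: x ahead of the robot, y to its left, z up, the work surface at z = 0. Lengths are in m, angles in rad, forces in N, time in s.
With the tool pointing down it reaches from about 0.425 to 0.95 m from the base axis. Payload 4.7 kg.
Tool frame: the origin (TCP) lies on the centre line of the jaws, within the pads' length; the fingertips stand robot.nose_length ahead of it and the grasp point (between the pads) lies 8 mm behind it (robot.nose_length is the distance from the TCP to the fingertips, in m); z points along the fingers, x is the direction in which the jaws open and shut, and the axes are right-handed (so a half turn about z gives the same grasp; the last joint's range is limited). The gripper opens to 85 mm and grips with 20 to 120 N. Pads are 22 mm wide; open, the fingers measure 114 mm over their backs; the gripper's body (76 mm by 85 mm) begins 54 mm behind the grasp point. The pads swing forward as they close: fully open they stand 13 mm farther back than shut.
Start: joints at [1.083, 0.469, -0.049, 1.532, 0.024, 1.141, -0.082], TCP at [0.299, -0.605, 0.242] pointing down, gripper open.
Joint ranges: [-2.59, 2.59], [-0.33, 1.99], [-1.39, 1.29], [0.1, 2.45], [-1.04, 4.18], [0.21, 1.99], [-2.66, 2.66]. Speed limits (rad/s): [2.57, 2.57, 3.14, 3.14, 3.14, 3.14, 3.14].

## Interface

Orientations are given as [roll, pitch, yaw] about the fixed x, y, z axes, in that order (R = Rz(yaw) Ry(pitch) Rx(roll)).
In Python, from plant import robot gives the robot as it stands. Calls block until the motion is done:
- robot.goto(position, orientation): joint-space move of the TCP to a pose.
- robot.move_straight(position, vel=0.15, attitude=None, contact_N=None): straight line of the TCP; attitude=None keeps the orientation; vel is the mean speed in m/s. With contact_N (N) it stops when the force on the tool has changed by that much, and returns True; else False.
- robot.move_joints(angles): joint-space move.
- robot.grip(opening, strength=None): opening from 0.0 (shut) to 1.0 (fully open); strength is the grip in N (None keeps the last); returns when the fingers have stopped.
- robot.sleep(seconds).
- robot.inverse_kinematics(position, orientation): joint angles nearest the present ones, or None.
- robot.sense(): the state.
- robot.grab_frame(name): name is "scene" or "top" or "wrist"; returns a dict with "image" (420x560x3 uint8, red, green, blue), "range_z" (420x560 float32, m along the optical axis (not along the pixel's ray), 0 where there is no reading), "fx", "fy", "cx", "cy" (pixels), "dist_coeffs" ([k1, k2, p1, p2, k3] as OpenCV has them; the pictures are not rectified), "R" (3x3) and "t" (3): a world point X has camera coordinates R X + t. Camera axes: x right, y down, z forward; pixel columns grow to the right and rows downward; lengths in m; the calibration is good to about 2 mm. A picture is of the moment at which its call begins.
A pose or a line that the arm cannot do raises robot.IKError and nothing moves.
- robot.close_job(): hands the job in, once; it reports no verdict.
The state is a dict: "t": time; "joint_pos": joint angles; "joint_velocities": joint speeds; "effort": joint torques, N m; "tcp_pos": TCP position; "tcp_rot": TCP orientation; "wrist_force": force on the tool from outside, world axes, zero at the start; "torque": the same for the moment, N m; "opening": opening from 0.0 (shut) to 1.0 (fully open).
Only numpy, scipy, OpenCV 4.12 (cv2) and the standard library are available. Lean on these libraries where they do the work, as an engineer would, in place of code of your own. Each camera call takes 0.05 s, during which the arm holds its last target.

## Task

The chocolate bar in the sloping jig has had its seals put on. Take hold of the black grip of the metal template and draw it squarely off the two locating pins, along the pins and without cocking or forcing it, until it is well clear of their tops. Then set it down gently without letting it drop, flat and grip up, in the middle of the cork mat with its long side along the mat's long side, let go of it, and leave everything else where it stands.

Things in the scene. Friction and masses are not known exactly. Their poses are not given: they have to be found in the camera images.
- template_grip (a point): Centre of the black bar grip on the middle of the loose metal template: a block 18 mm thick (this point's x; pinch it across this), 80 mm long (y), 38 mm tall (z); the plate's top face is 19 mm below this point, its underside 29 mm. z is square to the plate; y runs along its long side. At the start it sits on the jig, so z leans 28 degrees from vertical to the jig's low edge.
- template: The same loose metal template: plate 110 (x) x 160 (y) x 10 mm, 0.24 to 0.39 kg, axes as template_grip's; origin at the centre of its underside. Two windows of about 27 x 91 mm lie either side of the grip; two 12 mm holes at (x, y) = (42, -62) and (-42, 62) mm fit the pins.
- jig_deck: Sloping wooden deck of the fixed jig, 120 mm up the slope (x) x 170 mm (y). Origin: centre of its top face, 72 mm above the counter; z runs along the pins and leans 28 degrees from vertical to the low edge (-x). Two 10 mm pins at (42, -62), (-42, 62) mm are 44 mm tall. Seated template: grip centre 43 mm above the origin along z; its holes leave the pins after 30 mm of travel.
- sealing_jig: Foot of the fixed jig that carries the deck, 120 (x) x 170 (y) mm; about 0.1 m tall at the back with the deck; origin on the counter under its middle, z up. Four 14 mm rest studs on the deck carry the template over a fixed 12 mm thick chocolate bar. Jig and mat may change places; the jig is turned 0.55 to 1.3 rad, its low edge to the front right; the mat at most 0.25 rad.
- cork_mat: Fixed flat cork mat on the counter, 160 mm (x) by 220 mm (y, its long side) by 4 mm thick; origin at the centre of its underside, z up. A template lying on it has its grip centre 33 mm above the counter.
- tape_dispenser: Bystander: loose dark green tape dispenser, 47 x 133 x 67 mm, at the back left; origin at its underside.
- canister_0: Bystander: loose orange canister, 67 mm across, 85 mm tall, at the back left; origin at its underside. Also on the counter: a fixed embossing press at the left, up to 0.32 m tall, lever to the left, and fixed upright truffle boxes 0.2 m tall at the back.

How it is judged:
By the outcome, as a careful person would: the job done as asked, in the order asked, and still so for the second after the job is handed in, with the robot touching nothing.
It also fails if it takes over 53 s, if anything falls off the work surface, if the arm or the gripper's body presses on something with over 40 N, if the wrist force passes 120 N, or if a joint passes its speed limit or range.

## Working session

There is one attempt and no reset: what is moved stays moved. The work goes in short steps, each a Python script; the robot and the scene stay as the last script left them, time stands still between calls to the robot, and variables do not carry over. Pictures are saved under pics/ and viewed, and the job is handed in when it is done.

```bash
ls; mkdir -p pics
python3 - <<'E'
from plant import robot
import cv2,numpy as np,pickle
print(robot.sense()['t'],robot.nose_length)
for n in ['scene','top','wrist']:
    f=robot.grab_frame(n); pickle.dump(f,open(f'{n}0.pkl','wb'))
    cv2.imwrite(f'pics/{n}0.png',f['image'][:,:,::-1])
    print(n,f['fx'],f['dist_coeffs'],-f['R'].T@f['t'],f['R'][2],(f['range_z']>0).mean())
E
```

```text
pics
0.0 0.011
scene 384.8119098706609 [-0.00950574  0.          0.          0.          0.        ] [-8.42508836e-04  2.89047066e-01  8.56949563e-01] [ 0.58123127 -0.28922981 -0.76060261] 0.9932568027210884
top 413.91470689564767 [-0.04293938  0.          0.          0.          0.        ] [0.42143269 0.01446658 1.38853035] [ 0.10187341 -0.00126805 -0.99479656] 0.9959438775510204
wrist 305.98451964898317 [-0.06899271  0.          0.          0.          0.        ] [ 0.35892067 -0.57506159  0.3721093 ] [-0.23619439 -0.1140356  -0.96499124] 0.9927168367346939
```

View pics/scene0.png

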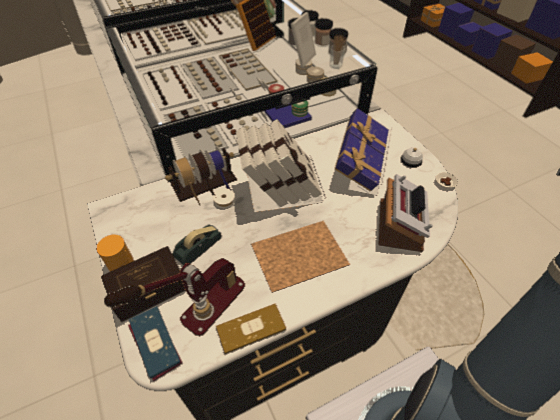

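View pics/top0.png

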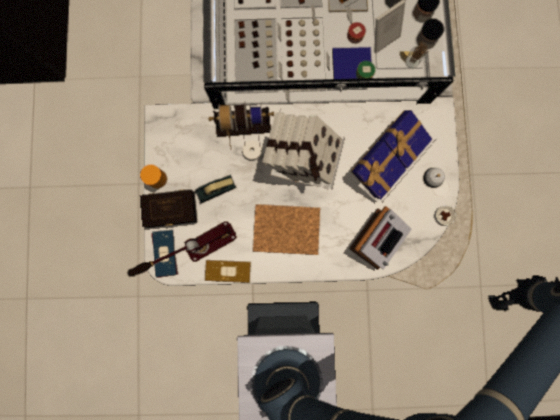

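The scene picture shows the jig with the template at about (405,215) and the mat at (300,255). In the top picture the jig is at (380,238) and the mat at (287,230). I'll enlarge both and use the range data.

```bash
cat > h.py <<'E'
import numpy as np,cv2,pickle
def load(n): return pickle.load(open(n+'.pkl','rb'))
def K(f): return np.array([[f['fx'],0,f['cx']],[0,f['fy'],f['cy']],[0,0,1]])
def cloud(f):
    h,w=f['range_z'].shape
    u,v=np.meshgrid(np.arange(w),np.arange(h))
    p=cv2.undistortPoints(np.stack([u,v],-1).reshape(-1,1,2).astype(float),K(f),np.array(f['dist_coeffs'])).reshape(h,w,2)
    c=np.dstack([p,np.ones((h,w))])*f['range_z'][...,None]
    return (c-f['t'])@f['R']
def ray(f,uv):
    p=cv2.undistortPoints(np.array(uv,float).reshape(-1,1,2),K(f),np.array(f['dist_coeffs'])).reshape(-1,2)
    d=np.c_[p,np.ones(len(p))]@f['R']; return -f['R'].T@f['t'],d
def onplane(f,uv,n,d):  # n.X=d
    o,r=ray(f,uv); return o+r*((d-o@n)/(r@n))[:,None]
def proj(f,X):
    return cv2.projectPoints(np.array(X,float).reshape(-1,1,3),cv2.Rodrigues(f['R'])[0],f['t'],K(f),np.array(f['dist_coeffs']))[0].reshape(-1,2)
E
python3 - <<'E'
from h import *
a=load('scene0');b=load('top0')
A=cv2.resize(a['image'][165:265,360:460],None,fx=6,fy=6,interpolation=cv2.INTER_CUBIC)
B=cv2.resize(b['image'][195:280,335:420],None,fx=7,fy=7,interpolation=cv2.INTER_CUBIC)
cv2.imwrite('pics/a.png',A[:,:,::-1]);cv2.imwrite('pics/b.png',B[:,:,::-1])
# mat
hsv=cv2.cvtColor(b['image'],cv2.COLOR_RGB2HSV)
print(hsv[230,287])
for f,n in((a,'scene'),(b,'top')):
    hsv=cv2.cvtColor(f['image'],cv2.COLOR_RGB2HSV)
    m=cv2.inRange(hsv,(5,80,90),(20,220,255)); m=cv2.morphologyEx(m,cv2.MORPH_OPEN,np.ones((3,3)));m=cv2.morphologyEx(m,cv2.MORPH_CLOSE,np.ones((5,5)))
    cs=cv2.findContours(m,0,2)[0]
    seed=(287,230) if n=='top' else (300,255)
    for c in cs:
        if cv2.pointPolygonTest(c,seed,False)>0:
            P=onplane(f,c.reshape(-1,2),np.array([0,0,1.]),.004)
            r=cv2.minAreaRect((P[:,:2]*1000).astype(np.float32)); print(n,r, len(c), cv2.boundingRect(c))
C=cloud(b); print(C[225:235,280:295,2].mean(), C[200:205,225:240,2].mean())
E
```

```text
[ 14 157 151]
scene ((496.78204345703125, -15.0972900390625), (219.8438720703125, 161.00038146972656), 85.22583770751953) 168 (252, 221, 97, 71)
top ((497.7774658203125, -16.750885009765625), (218.65037536621094, 159.9351806640625), 85.41854858398438) 29 (253, 204, 67, 51)
0.013319488960839482 0.0006908076272477408
```

```bash
sleep 1
```

```text
(no output)
```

View pics/a.png

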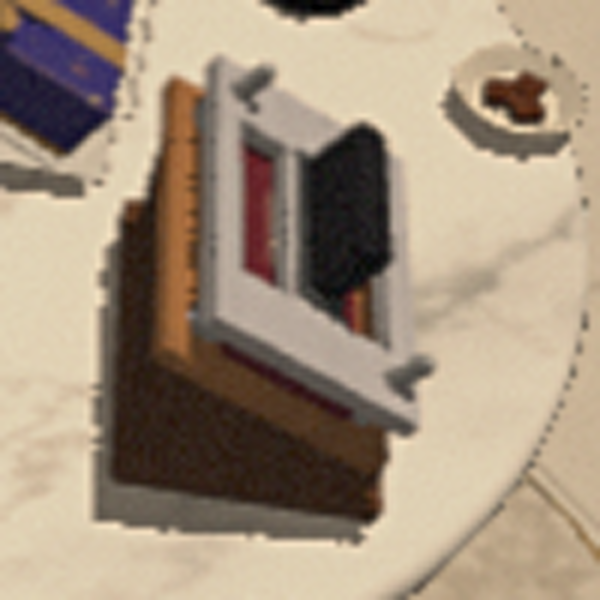

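View pics/b.png

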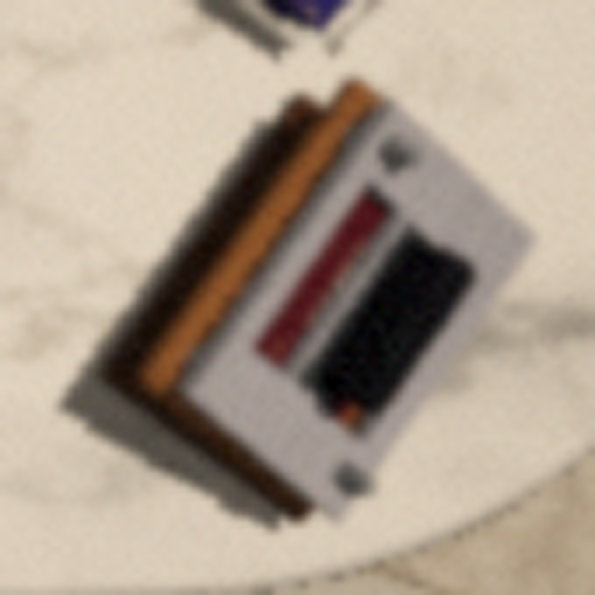

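The pictures show the grey plate, black grip and both pin tips clearly. I'll cast corner and pin-tip rays onto their known heights and do a rigid fit.

```bash
cat >> h.py <<'E'
S,Cc=np.sin(np.radians(28)),np.cos(np.radians(28))
def Rjig(th):
    c,s=np.cos(th),np.sin(th)
    Ry=np.array([[Cc,0,-S],[0,1,0],[S,0,Cc]])  # z leans to -x
    return np.array([[c,-s,0],[s,c,0],[0,0,1]])@Ry
def fit(items):
    # items: (frame, uv, local deck point) -> x,y,th
    P=[];Q=[]
    for f,uv,l in items:
        z=.072+(Rjig(0)@np.array(l))[2]
        P.append(onplane(f,[uv],np.array([0,0,1.]),z)[0,:2]); Q.append((Rjig(0)@np.array(l))[:2])
    P=np.array(P);Q=np.array(Q);p=P-P.mean(0);q=Q-Q.mean(0)
    th=np.arctan2((q[:,0]*p[:,1]-q[:,1]*p[:,0]).sum(),(q*p).sum())
    R=np.array([[np.cos(th),-np.sin(th)],[np.sin(th),np.cos(th)]])
    t=P.mean(0)-R@Q.mean(0)
    return t,th,P-(Q@R.T+t)
E
python3 - <<'E'
from h import *
a=load('scene0');b=load('top0')
A=lambda u,v:(360+(u+.5)/6-.5,165+(v+.5)/6-.5)
B=lambda u,v:(335+(u+.5)/7-.5,195+(v+.5)/7-.5)
T=.024;W=.055;L=.08;G=.062
top=[(b,B(185,385),(W,L,T)),(b,B(382,98),(W,-L,T)),(b,B(536,238),(-W,-L,T)),(b,B(335,518),(-W,L,T)),(b,B(401,148),(.042,-.062,.044)),(b,B(357,478),(-.042,.062,.044))]
sc=[(a,A(215,58),(W,-L,T)),(a,A(210,315),(W,L,T)),(a,A(408,410),(-W,L,T)),(a,A(265,72),(.042,-.062,.044)),(a,A(427,362),(-.042,.062,.044))]
for i in (top,sc,top+sc):
    t,th,r=fit(i);print(t,th);print((r*1000).round(1).tolist())
E
```

```text
[ 0.46050392 -0.31655008] 0.9101698865592828
[[1.4, -2.9], [-1.4, 1.9], [-3.2, -3.0], [-1.0, -2.0], [2.3, 3.4], [1.9, 2.6]]
[ 0.45925923 -0.31729905] 0.9226978832209797
[[-4.0, 0.1], [1.0, 0.4], [8.0, -2.4], [-2.8, 1.2], [-2.3, 0.7]]
[ 0.45988343 -0.31690523] 0.916486312411899
[[2.5, -2.3], [-0.9, 1.7], [-3.2, -2.8], [-0.4, -1.0], [2.8, 3.4], [2.5, 3.5], [-4.5, 0.3], [-0.1, -0.2], [7.4, -3.5], [-3.3, 1.1], [-2.8, -0.2]]
```

```bash
cat >> h.py <<'E'
from scipy.spatial.transform import Rotation as Ro
def toolR(Rt,sgn=1):  # tool from template frame: z=-z, x=sgn*x
    x=sgn*Rt[:,0];z=-Rt[:,2];return np.c_[x,np.cross(z,x),z]
def rpy(R): return Ro.from_matrix(R).as_euler('xyz').tolist()
E
python3 - <<'E'
from h import *
from plant import robot
s=robot.sense();print(s['tcp_rot'],s['opening'],s['wrist_force'])
o=np.array([.46,-.317,.072]);R=Rjig(.916)
Rm=Ro.from_euler('z',-.082).as_matrix()
for sg in(1,-1):
  for k in (.003,-.043,-.053,-.12,-.15):
    p=o+R@[0,0,.043-k]; q=robot.inverse_kinematics(p.tolist(),rpy(toolR(R,sg)))
    print(sg,k,p.round(3),None if q is None else np.round(q,2))
  for m in (1,-1):
    for z in (.033,.16):
      q=robot.inverse_kinematics([.497,-.016,z],rpy(toolR(Rm@np.diag([m,m,1]),sg)))
      print('place',sg,m,z,None if q is None else np.round(q,2))
E
```

```text
[ 3.14156454e+00  1.48175297e-03 -1.11195347e+00] 1.0022701693649008 [-0.2527914  -0.2536591   0.14090437]
1 0.003 [ 0.449 -0.332  0.107] [ 1.34  0.62 -0.72  1.9  -0.13  0.79  1.73]
1 -0.043 [ 0.435 -0.349  0.148] [ 1.37  0.56 -0.71  1.86 -0.17  0.89  1.76]
1 -0.053 [ 0.433 -0.353  0.157] [ 1.38  0.55 -0.71  1.85 -0.18  0.91  1.77]
1 -0.12 [ 0.413 -0.378  0.216] [ 1.42  0.48 -0.69  1.78 -0.22  1.05  1.81]
1 -0.15 [ 0.405 -0.389  0.242] [ 1.43  0.45 -0.67  1.74 -0.23  1.12  1.83]
place 1 1 0.033 [ 0.32  0.53 -0.46  2.1   0.41  0.6  -0.52]
place 1 1 0.16 [ 0.43  0.33 -0.58  2.01  0.24  0.86 -0.37]
place 1 -1 0.033 [ 0.8   0.85 -1.18  2.08  1.01  0.97  2.11]
place 1 -1 0.16 [ 0.84  0.55 -1.17  1.99  0.6   1.01  2.44]
-1 0.003 [ 0.449 -0.332  0.107] [ 0.87  0.51 -0.09  1.93 -0.59  0.88 -1.01]
-1 -0.043 [ 0.435 -0.349  0.148] [ 0.89  0.46 -0.05  1.89 -0.56  0.97 -1.02]
-1 -0.053 [ 0.433 -0.353  0.157] [ 0.89  0.45 -0.05  1.88 -0.56  0.99 -1.03]
-1 -0.12 [ 0.413 -0.378  0.216] [ 0.91  0.39 -0.    1.81 -0.52  1.13 -1.05]
-1 -0.15 [ 0.405 -0.389  0.242] [ 0.92  0.37  0.01  1.78 -0.51  1.19 -1.06]
place -1 1 0.033 [ 0.8   0.85 -1.18  2.08  1.01  0.97  2.11]
place -1 1 0.16 [ 0.84  0.55 -1.17  1.99  0.6   1.01  2.44]
place -1 -1 0.033 [ 0.32  0.53 -0.46  2.1   0.41  0.6  -0.52]
place -1 -1 0.16 [ 0.43  0.33 -0.58  2.01  0.24  0.86 -0.37]
```

Run:
```python
from h import *
from plant import robot
o=np.array([.46,-.317,.072]);R=Rjig(.916)
robot.goto((o+R@[0,0,.043+.13]).tolist(),rpy(toolR(R,-1)))
robot.sleep(.2)
f=robot.grab_frame('wrist');pickle.dump(f,open('wrist1.pkl','wb'))
im=f['image'].copy()
pts=[(x,y,.024) for x,y in((.055,.08),(.055,-.08),(-.055,-.08),(-.055,.08))]+[(.042,-.062,.044),(-.042,.062,.044)]+[(x,y,.062) for x in(.009,-.009) for y in(.04,-.04)]
for p in proj(f,[o+R@np.array(l) for l in pts]): print(p.round(1)); 
cv2.imwrite('pics/w1.png',cv2.resize(im,None,fx=1.4,fy=1.4,interpolation=cv2.INTER_CUBIC)[:,:,::-1])
print(robot.sense()['t'],robot.sense()['tcp_pos'])
```

```text
[217.8 276. ]
[209.4 110.9]
[334.3 110.9]
[326.2 276. ]
[221.2 132.1]
[316.9 268.8]
[261.4 255. ]
[260.4 161. ]
[282.4 255. ]
[283.2 161. ]
1.375 [ 0.41030874 -0.38218885  0.22477911]
```

View pics/w1.png

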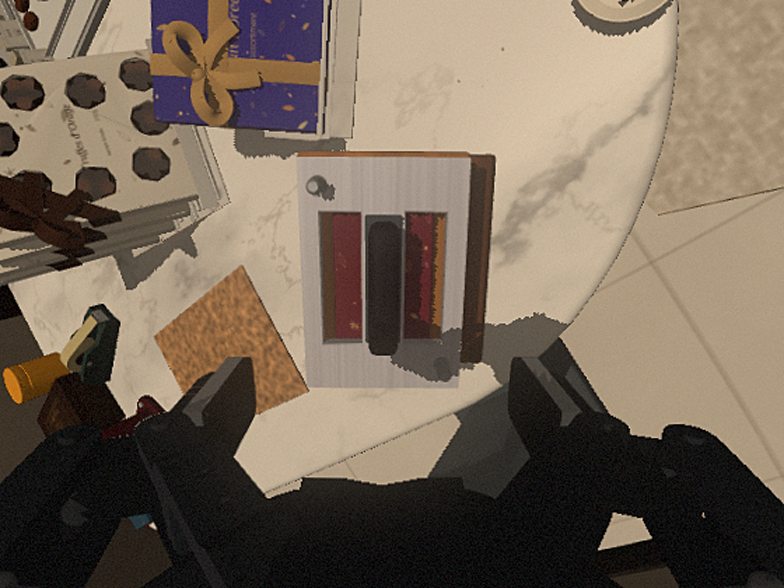

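The wrist picture shows the plate corners at (212,110), (334,109), (328,276) and (220,277), the pin tip at (224,131), and the grip between u≈262 and 286. That is 2 to 3 px from the prediction, so I'll refine on subpixel edges.

Run:
```python
from h import *
f=load('wrist1');im=f['image']
A=cv2.resize(im[100:290,200:350],None,fx=4,fy=4,interpolation=cv2.INTER_CUBIC)
A=cv2.convertScaleAbs(A,alpha=1.3,beta=25)
A=cv2.rotate(A,cv2.ROTATE_90_CLOCKWISE) if 0 else A
cv2.imwrite('pics/w1a.png',A[:400,:,::-1]);cv2.imwrite('pics/w1b.png',A[360:,:,::-1])
C=cloud(f)
# plane check: plate points near the left strip and bottom strip
pts=np.r_[C[125:265,220:226].reshape(-1,3),C[256:272,228:255].reshape(-1,3),C[118:145,250:320].reshape(-1,3)]
for _ in range(4):
    c=pts.mean(0);n=np.linalg.svd(pts-c,full_matrices=False)[2][2];n*=np.sign(n[2]);d=(pts-c)@n;pts=pts[abs(d)<max(2*d.std(),.001)]
print('plane n',n,'tilt',np.degrees(np.arccos(n[2])),'az',np.arctan2(-n[1],-n[0]),'rms',d.std(),len(pts))
o=np.array([.46,-.317,.072]);print('height above deck along n', (c-o)@n)
```

```text
plane n [-0.28780601 -0.37096896  0.88292114] tilt 28.003228774284754 az 0.9109727004454128 rms 0.000625224495548704 2829
height above deck along n 0.02380433362629061
```

View pics/w1a.png

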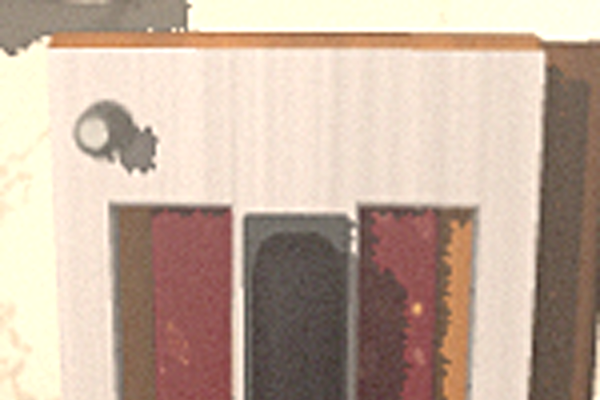

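View pics/w1b.png

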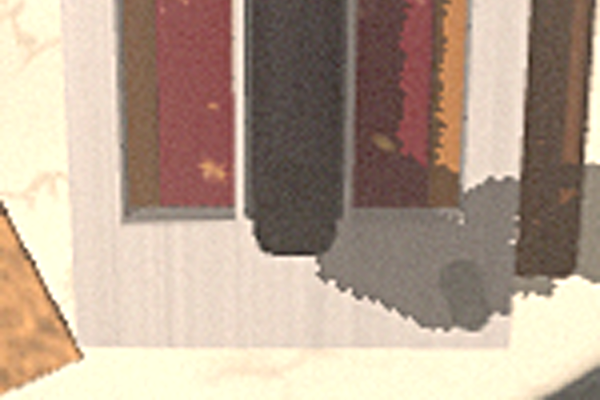

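Run:
```python
from h import *
f=load('wrist1')
A=lambda u,v:(200+(u+.5)/4-.5,100+(v+.5)/4-.5)
T=.024;W=.055;L=.08
it=[(f,A(48,47),(W,-L,T)),(f,A(545,48),(-W,-L,T)),(f,A(82,707),(W,L,T)),(f,A(510,707),(-W,L,T)),(f,A(96,134),(.042,-.062,.044))]
t,th,r=fit(it);print(t,th);print((r*1000).round(1).tolist())
o=np.r_[t,.072];R=Rjig(th)
# grip edges at rows
g=cv2.cvtColor(f['image'],cv2.COLOR_RGB2GRAY).astype(int)
for l in [(x,y,.062) for y in(.04,-.04) for x in(.009,-.009)]:
    p=proj(f,[o+R@np.array(l)])[0]; print(l,p.round(1),((p-[200,100]+.5)*4-.5).round(0))
```

```text
[ 0.45846422 -0.318424  ] 0.9146998815065932
[[-0.3, -0.2], [0.2, 0.7], [-0.1, -1.2], [0.7, 0.7], [-0.6, 0.0]]
(0.009, 0.04, 0.062) [263.4 255.8] [255. 625.]
(-0.009, 0.04, 0.062) [284.5 255.8] [340. 625.]
(0.009, -0.04, 0.062) [262.7 161.6] [252. 248.]
(-0.009, -0.04, 0.062) [285.6 161.6] [344. 248.]
```

Residuals are about 1 mm or less and the range plane gives a 28.0° tilt, so the pose is good. Next is the approach and grip.

```bash
cat >> h.py <<'E'
O=np.array([.4586,-.3183,.072]);TH=.9145;RJ=Rjig(TH);N=RJ[:,2]
GR=O+RJ@[0,0,.043]
E
python3 - <<'E'
from h import *
from plant import robot
att=rpy(toolR(RJ,-1))
robot.move_straight((GR+N*.06).tolist(),vel=.12,attitude=att)
s0=robot.sense()
hit=robot.move_straight((GR-N*.003).tolist(),vel=.06,contact_N=10)
s=robot.sense();print(hit,s['t'],(np.array(s['tcp_pos'])-GR)@RJ*1000,s['wrist_force'],s['torque'])
robot.grip(0.0,strength=50);robot.sleep(.2)
s=robot.sense();print(s['t'],s['opening'],(np.array(s['tcp_pos'])-GR)@RJ*1000,(s['wrist_force']-s0['wrist_force'])@RJ,s['torque']@RJ)
f=robot.grab_frame('wrist');pickle.dump(f,open('wrist2.pkl','wb'))
cv2.imwrite('pics/w2.png',f['image'][:,:,::-1])
E
```

```text
False 3.3 [-0.1103228  -0.33946401 -2.56637914] [ 0.83785235  0.23005023 -0.08240432] [-0.35736982  0.28636889 -0.04675011]
4.125 0.2012476820648863 [-0.23812866 -0.15331872 -2.81495693] [-1.49888278 -0.09584214  1.46852341] [ 0.04427742  0.6570426  -0.01261738]
```

View pics/w2.png

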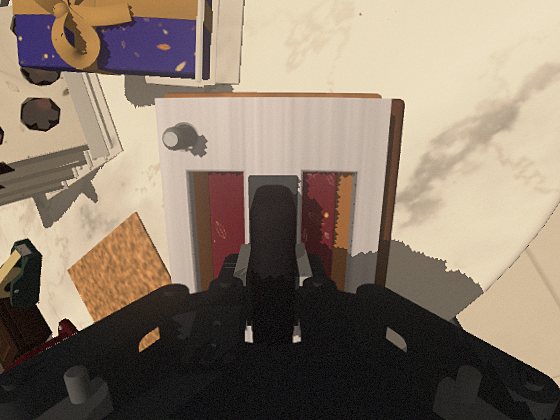

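The jaws are shut on the grip, with a 17 to 18 mm opening and low side load. The plate is still seated and square. Now I'll draw it off along the pins in steps, watching the forces.

Run:
```python
from h import *
from plant import robot
p0=np.array(robot.sense()['tcp_pos']); 
for d in (.004,.01,.02,.03,.04):
    hit=robot.move_straight((p0+N*d).tolist(),vel=.03,contact_N=15)
    s=robot.sense();print(d,hit,round(s['t'],2),((np.array(s['tcp_pos'])-p0)@RJ*1000).round(2),(s['wrist_force']@RJ).round(2),(s['torque']@RJ).round(3),round(s['opening'],3))
    if hit: break
else:
    robot.move_straight((p0+N*.075).tolist(),vel=.06)
    robot.sleep(.2)
    for n in('wrist','scene'):
        f=robot.grab_frame(n);pickle.dump(f,open(n+'3.pkl','wb'))
        cv2.imwrite(f'pics/{n}3.png',f['image'][:,:,::-1])
    s=robot.sense();print(s['t'],s['wrist_force']@RJ,s['torque']@RJ)
```

```text
0.004 False 4.47 [-0.21  0.4   3.69] [-2.05 -0.66 -3.55] [ 0.006  0.922 -0.001] 0.204
0.01 False 4.82 [-0.11 -0.18 10.28] [-1.63 -0.3  -2.86] [0.023 0.984 0.012] 0.201
0.02 False 5.3 [-2.000e-02 -9.000e-02  2.023e+01] [-0.75 -0.12 -3.73] [ 0.017  0.898 -0.02 ] 0.201
0.03 False 5.78 [-3.000e-02 -9.000e-02  3.021e+01] [-1.49  0.7  -3.86] [ 0.006  0.924 -0.004] 0.201
0.04 False 6.27 [-2.00e-02 -7.00e-02  4.02e+01] [-1.43  0.44 -2.81] [ 0.038  0.952 -0.044] 0.202
7.3 [-1.50725389 -0.51595073 -2.9246382 ] [-0.011447    0.93122511  0.01237651]
```

View pics/wrist3.png

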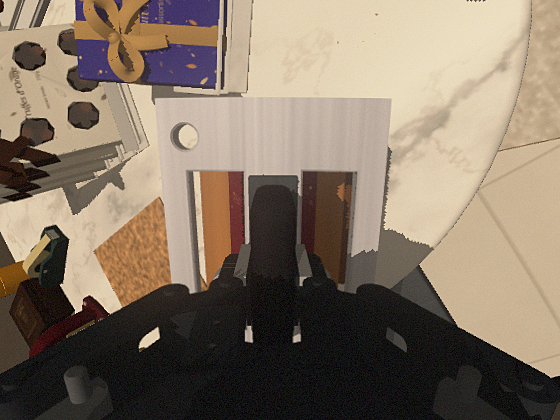

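View pics/scene3.png

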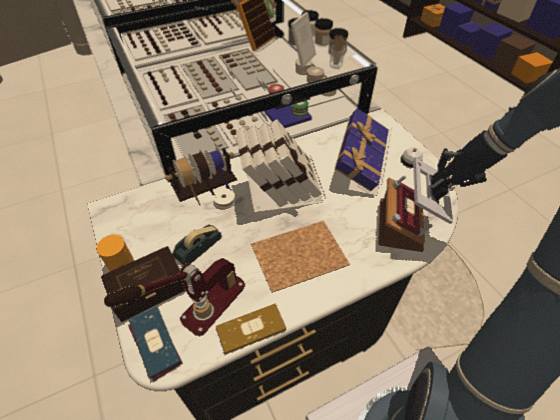

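The plate is now fully clear of the pins. The wrist picture shows the empty hole at (185,136) and the plate unmoved in the jaws, and the side forces stayed at or below 2 N. I'll check the clearances for the transfer and then carry it over.

Run:
```python
from h import *
from plant import robot
for n in('top0','scene0'):
    C=cloud(load(n)).reshape(-1,3)
    m=(C[:,2]>.03)&(C[:,2]<.4)&(C[:,0]>.3)&(C[:,0]<.9)
    q=C[m&(abs(C[:,1]+.016)<.11)];print(n,'min x behind mat',np.percentile(q[:,0],1) if len(q) else None)
    q=C[m&(C[:,1]>0)&(abs(C[:,0]-.497)<.11)];print('min y left',np.percentile(q[:,1],1) if len(q) else None)
M=np.array([.4972,-.016]);Rm=Ro.from_euler('z',-.082).as_matrix()@np.diag([-1,-1,1.])
att=rpy(toolR(Rm,-1))
p=np.array(robot.sense()['tcp_pos']);print(p)
up=[p[0],p[1],.30]
robot.move_straight(up,vel=.15)
q=robot.inverse_kinematics([M[0],M[1],.26],att);print(np.round(robot.sense()['joint_pos'],2),np.round(q,2),robot.sense()['t'])
```

```text
top0 min x behind mat 0.6506949564504858
min y left 0.17363976138951917
scene0 min x behind mat 0.6482748716503005
min y left 0.17512274160500396
[ 0.42560293 -0.36115783  0.17331995]
[ 0.87  0.3  -0.    1.74 -0.5   1.26 -1.16] [ 0.39  0.2  -0.51  1.9   0.11  1.07 -0.24] 8.2917
```

Run:
```python
from h import *
from plant import robot
M=np.array([.4972,-.016]);Rm=Ro.from_euler('z',-.082).as_matrix()@np.diag([-1,-1,1.])
att=rpy(toolR(Rm,-1))
tcp=np.r_[M,0]+Rm@[-.0002,-.0002,0]
robot.goto([tcp[0],tcp[1],.26],att)
robot.move_straight([tcp[0],tcp[1],.07],vel=.12); robot.sleep(.2)
s=robot.sense();print(s['t'],s['tcp_pos'],s['tcp_rot'],s['wrist_force'],s['opening'])
for n in('wrist','top'):
    f=robot.grab_frame(n);pickle.dump(f,open(n+'4.pkl','wb'))
    cv2.imwrite(f'pics/{n}4.png',f['image'][:,:,::-1])
```

```text
11.5667 [ 0.49766417 -0.01585753  0.07040126] [ 3.14154911e+00 -8.52983456e-04 -8.20871584e-02] [-0.07226739  0.42208615 -3.86791439] 0.2021699356188791
```

View pics/wrist4.png

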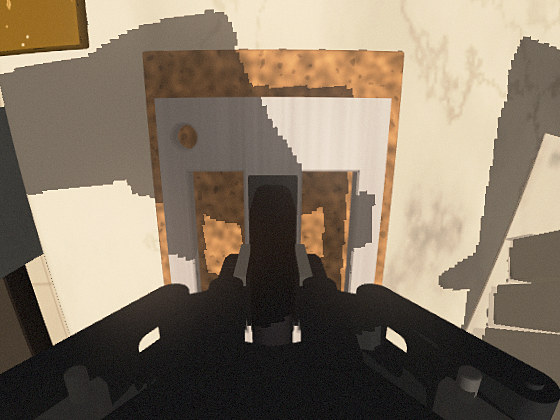

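View pics/top4.png

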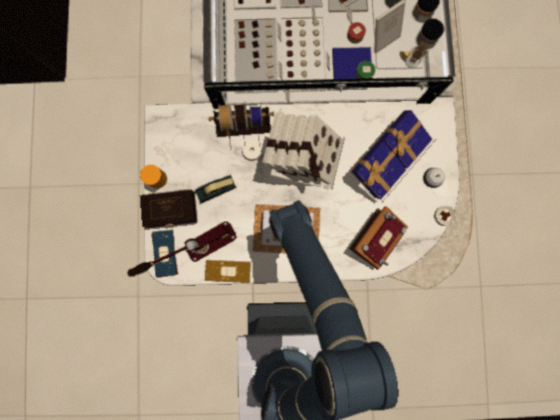

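The wrist picture shows the plate over the mat, with the mat's end edge from (144,51) to (403,51) parallel to the plate's edge. I'll check the mat corners by ray before lowering.

Run:
```python
from h import *
from plant import robot
f=load('wrist4')
P=onplane(f,[(143.5,50.5),(403.5,50.5)],np.array([0,0,1.]),.004)
Rm=Ro.from_euler('z',-.082).as_matrix()
print(P.round(4),np.linalg.norm(P[1]-P[0]))
print('in mat frame mm',((P-[.4972,-.016,0])@Rm*1000).round(1))
Q=onplane(f,[(153.5,97.5),(393,97.5)],np.array([0,0,1.]),.0728+.019-.038)
print('plate',((Q-[.4972,-.016,0])@Rm*1000).round(1))
s=robot.sense();x,y,z=s['tcp_pos']
hit=robot.move_straight([.4972,-.016,.036],vel=.04);s=robot.sense();print(s['tcp_pos'],s['wrist_force'])
hit=robot.move_straight([.4972,-.016,.027],vel=.012,contact_N=3);s=robot.sense();print(hit,s['t'],s['tcp_pos'],s['wrist_force'],s['torque'])
```

```text
[[0.4301 0.1023 0.004 ]
 [0.5863 0.0895 0.004 ]] 0.1567724126072753
in mat frame mm [[-76.6 112.4   4. ]
 [ 80.2 112.4   4. ]]
plate [[-54.   80.4  53.8]
 [ 56.9  80.4  53.8]]
[ 0.49745769 -0.0159394   0.03618897] [ 0.10157197 -0.24356448 -3.68267998]
True 13.2 [ 0.4972273  -0.01601836  0.03017172] [-0.38714557  0.15228073  5.4172904 ] [-0.13151001  0.07489329  0.04042643]
```

Contact came at z = 0.0302, as expected for the plate resting on the mat. Now I'll release and retreat straight up.

Run:
```python
from h import *
from plant import robot
robot.grip(0.6);robot.sleep(.2)
s=robot.sense();print(s['opening'],s['wrist_force'],s['tcp_pos'])
robot.move_straight([.4972,-.016,.20],vel=.08)
robot.sleep(.1)
f=robot.grab_frame('wrist');pickle.dump(f,open('wrist5.pkl','wb'));cv2.imwrite('pics/wrist5.png',f['image'][:,:,::-1])
robot.goto([.45,-.25,.32],s['tcp_rot'] if not isinstance(s['tcp_rot'],np.ndarray) else s['tcp_rot'].tolist())
robot.goto([.299,-.605,.242],[3.14156,0,-1.112]);robot.sleep(.2)
for n in('scene','top'):
    f=robot.grab_frame(n);pickle.dump(f,open(n+'5.pkl','wb'));cv2.imwrite(f'pics/{n}5.png',f['image'][:,:,::-1])
print(robot.sense()['t'],robot.sense()['wrist_force'])
```

```text
0.5990200406858087 [ 0.77872432 -0.42422937  0.37909678] [ 0.49585925 -0.01620713  0.0291427 ]
19.0583 [0.27441028 0.0787373  0.8393679 ]
```

View pics/wrist5.png

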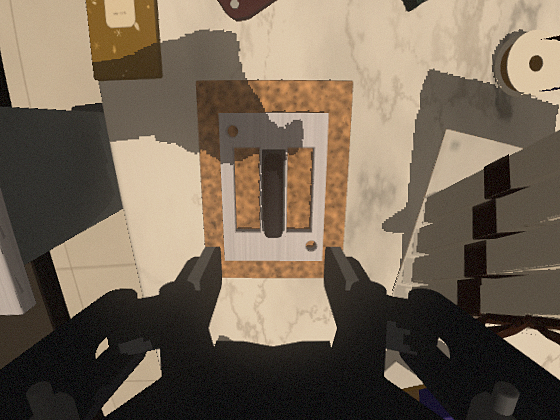

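View pics/top5.png

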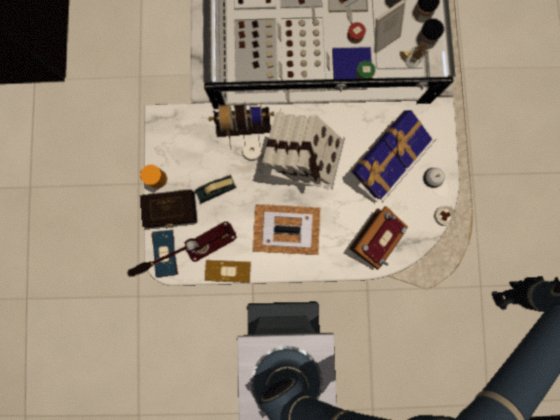

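The template lies flat and grip up on the mat, at about (287,230) in the top picture, and nothing else has moved. I'll do a final numeric check and then hand in.

Run:
```python
from h import *
from plant import robot
f=load('wrist5');z=np.array([0,0,1.])
m=onplane(f,[(196,80.5),(353,80.5),(332,277.5),(207,277.5)],z,.004)
p=onplane(f,[(219,113),(328.5,112),(322.5,261),(224,261)],z,.014)
print('mat',m.mean(0),'plate',p.mean(0))
for q in(m,p): e=(q[0]+q[1]-q[2]-q[3]);print(np.arctan2(e[1],e[0]),np.linalg.norm(e)/2,np.linalg.norm(q[1]-q[0]))
C=cloud(f);print('plate heights',[np.median(C[v-3:v+4,u-3:u+4,2]).round(4) for u,v in((228,170),(320,140),(318,230),(230,250))])
d=cv2.absdiff(load('top0')['image'],load('top5')['image']).max(2);d=cv2.medianBlur(d,5)
n,_,st,_=cv2.connectedComponentsWithStats((d>40).astype(np.uint8));print(st[1:])
robot.close_job()
```

```text
mat [ 0.49653814 -0.01296838  0.004     ] plate [ 0.49815975 -0.0160423   0.014     ]
1.463173177438264 0.21855189746469034 0.15830363642078465
1.4864435832531633 0.16043035759569144 0.10905524440005682
plate heights [np.float64(0.0131), np.float64(0.0133), np.float64(0.0132), np.float64(0.0129)]
[[ 262  211   51   37 1284]
 [ 359  212   51   56 1233]
 [ 532  275    5    3   12]
 [ 544  278    2    2    4]
 [ 488  280   32   31  339]
 [ 488  381    1    1    1]
 [ 484  386    1    1    1]
 [ 404  391   76   29  238]
 [ 377  415   20    5   50]]
the job is handed in; nothing more can be done
```

The template is off the jig and lying flat, grip up, on the middle of the cork mat. It has been let go, and the job is handed in. Robot time was about 19 s of the 53 s allowed.

- **Drawing it off:** I pinched the black grip at 50 N and pulled the plate about 75 mm along the pins, which it leaves after 30 mm. Side forces stayed at about 2 N or less, and it did not slip in the jaws.
- **Setting it down:** I lowered it slowly until it touched the mat, at the height expected for the plate resting there. Then I opened the jaws, rose straight up and took the arm back to its start pose.
- **Flatness and position:** The plate's top face read 12.9 to 13.3 mm at four spots, against 14 mm expected, so it is flat within the camera's accuracy. Its centre is 2 to 3 mm from the mat's.
- **Alignment:** The last hand-picked corners put the plate's long side 0.023 rad (about 1.3°) off the mat's. The mat angle in that picture also differs by about 0.026 rad from my first measurement, so this is probably picking error.
- **Everything else:** Comparing the overhead pictures from before and after, only the mat, jig and arm areas changed. The other objects stayed where they were.

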